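Refit the spring and pump head on a sauce jar

ROBOT

A 6-joint arm with a two-finger parallel gripper is mounted at the origin on the work surface. World frame = base frame: x ahead of the robot, y to its left, z up, the work surface at z = 0. Lengths are in m, angles in rad, forces in N, time in s.
With the tool pointing down it reaches from about 0.325 to 0.85 m from the base axis. Payload 4.4 kg.
Tool frame: the origin (TCP) lies at the very end of the fingers, on their centre line; the grasp point (between the pads) lies 19 mm behind it; z points along the fingers, y is the direction in which the jaws open and shut (so a half turn about z gives the same grasp; the last joint's range is limited). The gripper opens to 94 mm and grips with 3 to 60 N. Pads are 16 mm wide; open, the fingers measure 119 mm over their backs; the gripper's body (75 mm by 177 mm) begins 78 mm behind the grasp point.
Start: joints at [-1.423, 0.207, 1.542, -0, 1.393, -0.15], TCP at [0.169, -0.55, 0.205] pointing down, gripper open.
Joint ranges: [-2.73, 2.73], [-0.86, 2.22], [0.23, 2.46], [-1.11, 4.25], [0.08, 2.63], [-2.82, 2.82]. Speed limits (rad/s): [2.79, 2.79, 3.14, 3.14, 3.14, 3.14].

INTERFACE

Orientations are given as a unit quaternion [x, y, z, w].
In Python, from rig import state, snapshot, camera_info, finish_job, find_in gives the robot as it stands.
- The arm moves only by the shell command python3 -m crank 'ROWS' [FORCE]. ROWS is a JSON object of lists of equal length, an entry for each row: "translation": the shift along the tool's x, y, z in units of 30 mm (1.0 is 30 mm), a list of three; "roll": the turn about the tool's z in units of 6 degrees (1.0 is 6 degrees); "claw": the opening in per cent of the stroke, from 0 (shut) to 100 (fully open). A call has exactly 10 rows; each row shifts and turns the commanded pose from where the row before left it, along the tool's axes as they then stand; what a row does not reach is not made up. A row lasts 1/12 s, in which the tool goes at most 41.7 mm and 7.16 degrees, less where a joint would pass 70% of its speed; a pose out of reach is approached as far as the arm can. A call is refused whole if a number of a shift passes 1 or a number of a turn 1, either way. A call with a gripper value outside its range is refused whole. The fingers move at their own pace and stop on an object; FORCE is the grip in N (left out, the last holds). Time passes only in rows, so rows that do not move let the fingers close, or fill a call up. It gives the time, the measured TCP pose, the force and the opening at its end, in the units of the state.
- state(): the state, without advancing time (a new reading comes with each control period).
- snapshot(name): name is "scene" or "top" or "wrist"; returns (picture, depth): 480x640x3 uint8, red, green, blue; 480x640 float32, m along the optical axis (not along the pixel's ray), 0 where there is no reading.
- camera_info(name): a dict with "K" (3x3 intrinsics, pixels), "D" ([k1, k2, p1, p2, k3] as OpenCV has them; the pictures are not rectified), "rvec" (rotation vector, rad) and "tvec" (3), from world to camera coordinates, as OpenCV has them. Camera axes: x right, y down, z forward; pixel columns grow to the right and rows downward; lengths in m; the calibration is good to about 2 mm. A picture is of the moment at which its call begins: read the wrist's pose just before it. camera_info takes no time and is no camera call; for the wrist camera it gives the pose at the moment of the call.
- finish_job(): hands the job in, once; it reports no verdict.
Trained networks look in the newest picture that a camera, given by its name, has taken for a name from the list of things; names that differ only in an ending like _2 or _b are one class to them, and where a whole thing is asked for, a point or a joint stands for the part that bears it (a point fixed in the world has none). Each returns a list of dicts, best first, with "p" (0 to 1); they miss things now and then, are a little off and sometimes report something else, mostly with a low value. They report only what shows in the picture. A call takes as long as a camera call. They do not tell look-alikes from the thing itself.
- find_in(camera, label): "centre" ([x, y, z] in m, in world coordinates, good to about 4 mm: the middle of the surface that is visible of it).
The state is a dict: "t": time; "q": joint angles; "joint_vel": joint speeds; "joint_torque": joint torques, N m; "tool_pos": TCP position; "ee_rot": TCP orientation; "ft_force": force on the tool from outside, world axes, zero at the start; "torque": the same for the moment, N m; "width": opening from 0.0 (shut) to 1.0 (fully open).
Only numpy, scipy, OpenCV 4.12 (cv2) and the standard library are available. Lean on these libraries where they do the work, as an engineer would, in place of code of your own. Each camera call takes 0.05 s, during which the arm holds its last target.

TASK

The sauce pump has been washed and its spring and pump head stand on the grey tray: put the pump back together. Thread the coil spring over the steel riser on the jar, right down onto the lid and without forcing it, then set the pump head on the riser with its spout on the side of the snap button and press it down until the button pops out through the slot and holds it. Leave the mug, the carafe and the saucers where they are.

Things in the scene. Friction and masses are not known exactly. Their poses are not given: they have to be found in the camera images.
- jar: Fixed round steel sauce jar, 115 mm across, its lid's raised boss (44 mm across) 85 mm above the counter. From the boss rises the riser, an upright steel rod 20 mm in diameter and 106 mm long with a hemispherical end. Origin: centre of the jar's underside, z up. -x of its frame is the side of the riser with the snap button; on the lid's opposite side is a small bar grip.
- seat (a point): The point on the riser's axis at the top of the boss, 85 mm above the counter, where the spring's lower end must rest. Axes as jar.
- snap_button (a joint): Sprung black button in the riser, on the jar's -x side, 7 mm wide: flat underside 83 mm above the boss, sloped top up to 89 mm. 0 m = fully out, 5.5 mm proud of the riser; grows to 0.0062 m as pushed in (2 to 3.5 N). The spring's coils catch on its slope one by one as they come down: pushed straight they can jam by friction, a small twist (some 0.3 rad) while easing down lets them pass.
- spring_mid (a point): Loose steel compression spring, upright, 76 mm long, 31 mm outside and 25 mm inside diameter, 3 mm wire, 5 open turns, both ends alike, about 85 g, stiffness 0.6 N/mm. The point is on its axis 38 mm above its lower end. z along the axis.
- head_mid (a point): Loose pump head standing upright, 92 mm tall, about 0.2 kg. From the bottom: collar 40 mm across, 12 mm tall; sleeve 28 mm across, bore 22.6 mm and 56 mm deep, open below; black round knob 40 mm across from 72 to 92 mm. A 10 mm thick spout leaves at 59 mm height to its -x side, reaching 67 mm from the axis. The point is on the axis, 46 mm above its lower end; z along it.
- head_slot (a point): Middle of the slot in the head's sleeve, on the spout's (-x) side: about 11 mm wide, from 15 to 36 mm above the head's lower end, with a lead-in ramp in the collar below it. With the button out through the slot, the spring lifts the head against the button: its lower end then stands 68 mm above the boss, and can be pressed 12 mm further down (some 15 N) and comes back.
- tray: Fixed grey drying tray, 170 (x) by 230 (y) mm, rim 13 mm high, floor 4 mm above the counter. Spring and head stand on it. Origin: centre of its underside.
- mug: Bystander: white mug, 76 mm across and 85 mm tall, upright. Origin: centre of its underside.
- carafe: Bystander: milk carafe, 72 mm across, 170 mm tall, upright. Origin: centre of its underside.
- saucers: Bystander: stack of white saucers, 120 mm across and 54 mm high. Origin: centre of its underside.
There are look-alikes about, which are no part of the job. What is meant by the part that bears head_mid is not blue, and is the smaller of those in its own colour. There is more than one size of the jar; the one meant has the size given above.

How it is judged:
On the way:
1. the spring is threaded over the riser right down onto the jar's boss, before the head comes near (horizontal distance between spring_mid and seat below 0.006 m and z of spring_mid in the frame of jar between 0.105 and 0.127 m and angle between spring_mid's own z axis and vertical below 0.12 rad and horizontal distance between head_mid and seat above 0.08 m), for 0.2 s.
At the end, for the whole second after the job is handed in: The spring stands on the boss around the riser (axis within 6 mm, end within 4 mm); the head is upright on the riser (axis within 6 mm, 0.12 rad), lower end at most 71.5 mm above the boss, with the snap button out through the slot (within 1.5 mm); released and at rest (horizontal distance between each of spring_mid, head_mid and seat below 0.006 m and z of spring_mid in the frame of jar between 0.105 and 0.127 m and z of head_mid in the frame of jar between 0.183 and 0.2025 m and angle between the z axis of head_mid and the z axis of jar, either way round below 0.12 rad and value of joint snap_button below 0.0015 m and linear speed of head below 0.02 m/s); the robot touches nothing.
It fails at once if the mug, carafe or saucers were moved by more than 30 mm (distance of any of mug, carafe, saucers from where it was at the start of the episode above 0.03 m).
It fails at once if the spring was forced: its contact forces with the jar and riser added up to more than 40 N (contact force between spring and jar above 40 N).
It also fails if it takes over 72 s, if anything falls off the work surface, if the arm or the gripper's body presses on something with over 40 N, if the wrist force passes 120 N, or if a joint passes its speed limit or range.

## Working session

There is one attempt and no reset: what is moved stays moved. The work goes in short steps, Python scripts to look and compute and a shell command to move; the robot and the scene stay as the last step left them, time stands still between calls to the robot, and variables do not carry over. Pictures are saved under pics/ and viewed, and the job is handed in when it is done.

```bash
ls; mkdir -p pics
python3 - <<'E'
from rig import *
import cv2,numpy as np
s=state();print(s)
for n in ["scene","top"]:
    p,d=snapshot(n);cv2.imwrite(f"pics/{n}0.png",p[:,:,::-1]);np.save(f"{n}0.npy",d)
    c=camera_info(n);print(n,c)
for n in ["scene","top"]:
  for l in ["jar","spring_mid","head_mid","tray","mug","carafe","saucers"]:
    print(n,l,[(np.round(r["centre"],3).tolist(),round(r["p"],2)) for r in find_in(n,l)])
E
```

```text
pics
{'t': 0.0, 'q': array([-1.42248578e+00,  2.07377026e-01,  1.54293356e+00, -2.59116659e-05,
        1.39348506e+00, -1.50515384e-01]), 'joint_vel': array([ 1.60143400e-03, -1.42468698e-03, -2.90234794e-05, -5.45127916e-07,
        1.26922711e-03,  4.30783058e-04]), 'joint_torque': array([ 1.45996601e-04, -3.70883417e+01, -2.81413776e+01,  6.98670326e-02,
        3.62377823e-02, -1.85745757e-04]), 'tool_pos': array([ 0.16913245, -0.54873024,  0.20432488]), 'ee_rot': array([ 9.88857691e-01,  1.48859845e-01, -1.15358618e-05, -1.10150788e-03]), 'ft_force': array([ 0.02623315, -0.15778015, -0.56648238]), 'torque': array([ 0.04283866, -0.00771803,  0.0062192 ]), 'width': 1.0020250166119369}
scene {'K': array([[608.46297364,   0.        , 309.9959772 ],
       [  0.        , 608.46297364, 237.69913394],
       [  0.        ,   0.        ,   1.        ]]), 'D': array([0.06929854, 0.        , 0.        , 0.        , 0.        ]), 'rvec': array([ 1.97144652,  0.98766728, -0.51371592]), 'tvec': array([-0.30014245, -0.200376  ,  1.78220947])}
top {'K': array([[496.08441493,   0.        , 325
[... 564 characters left out ...]
1), ([0.78, 0.11, 0.088], 0.53)]
scene tray [([0.557, -0.255, 0.003], 0.71), ([0.784, 0.105, 0.086], 0.36)]
scene mug [([0.452, -0.012, 0.06], 0.92)]
scene carafe [([0.782, 0.11, 0.088], 0.85), ([0.802, -0.185, 0.05], 0.49)]
scene saucers [([0.801, -0.186, 0.053], 0.94)]
top jar [([0.573, 0.097, 0.054], 0.97), ([0.549, 0.239, 0.081], 0.61)]
top spring_mid [([0.507, -0.185, 0.06], 0.51)]
top head_mid [([0.368, -0.282, 0.09], 0.84), ([0.527, -0.294, 0.092], 0.83), ([0.427, -0.461, 0.118], 0.61)]
top tray [([0.545, -0.247, 0.003], 0.83)]
top mug [([0.436, 0.001, 0.004], 0.61), ([0.545, -0.246, 0.004], 0.29)]
top carafe [([0.747, 0.119, 0.114], 0.73)]
top saucers [([0.777, -0.168, 0.054], 0.69)]
```

View pics/scene0.png

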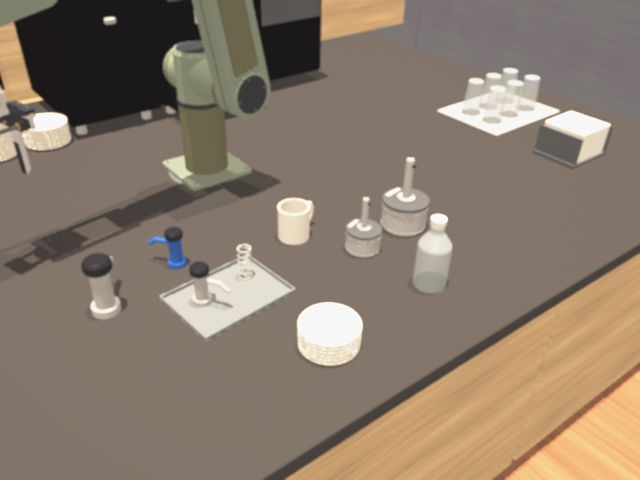

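View pics/top0.png

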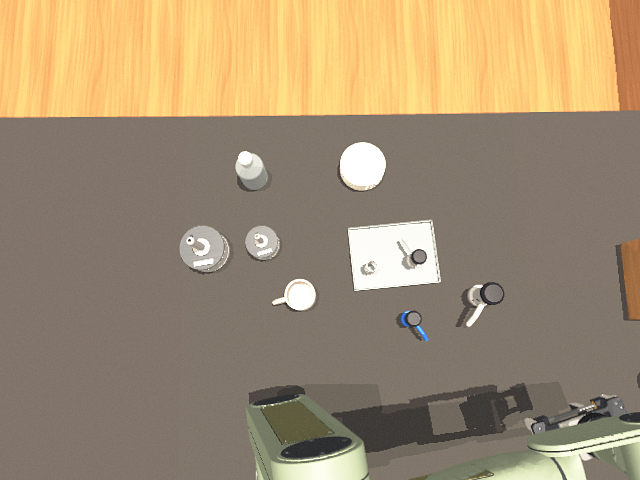

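```bash
cat > h.py <<'E'
from rig import *
import cv2,numpy as np
from scipy.spatial.transform import Rotation as R
def cloud(n,d,c=None):
    c=c or camera_info(n)
    v,u=np.mgrid[0:480,0:640]
    p=cv2.undistortPoints(np.stack([u.ravel(),v.ravel()],1).astype(float)[:,None],c["K"],c["D"])[:,0].reshape(480,640,2)
    P=np.dstack([p[...,0]*d,p[...,1]*d,d]).reshape(-1,3)
    Rm=cv2.Rodrigues(c["rvec"])[0]
    W=(P-c["tvec"])@Rm; W[d.ravel()==0]=np.nan
    return W.reshape(480,640,3)
def proj(n,pts,c=None):
    c=c or camera_info(n)
    return cv2.projectPoints(np.array(pts,float),c["rvec"],c["tvec"],c["K"],c["D"])[0][:,0]
def circ(x,y):
    A=np.c_[x,y,np.ones(len(x))];a=np.linalg.lstsq(A,x*x+y*y,rcond=None)[0]
    return a[0]/2,a[1]/2,np.sqrt(a[2]+a[0]**2/4+a[1]**2/4)
E
python3 - <<'E'
from h import *
for n in ["top","scene"]:
    W=cloud(n,np.load(n+"0.npy")).reshape(-1,3)
    W=W[~np.isnan(W[:,0])]
    for nm,c in [("big",(.555,.235)),("small",(.58,.09)),("head",(.535,-.3)),("spring",(.51,-.187))]:
        m=(np.hypot(W[:,0]-c[0],W[:,1]-c[1])<.075)&(W[:,2]>.008)
        Q=W[m]; print(n,nm,len(Q),"maxz",np.sort(Q[:,2])[-8:].round(3))
        for lo in np.arange(0,.22,.01):
            k=Q[(Q[:,2]>=lo)&(Q[:,2]<lo+.01)]
            if len(k)>3: print("  z%.2f n%d x %.3f %.3f y %.3f %.3f mean %s"%(lo,len(k),k[:,0].min(),k[:,0].max(),k[:,1].min(),k[:,1].max(),k.mean(0).round(3)[:2]))
E
```

```text
top big 1768 maxz [0.191 0.192 0.192 0.192 0.192 0.192 0.193 0.193]
  z0.00 n10 x 0.504 0.602 y 0.179 0.267 mean [0.55  0.211]
  z0.01 n49 x 0.504 0.598 y 0.190 0.262 mean [0.535 0.209]
  z0.02 n31 x 0.505 0.589 y 0.191 0.235 mean [0.531 0.206]
  z0.03 n39 x 0.504 0.591 y 0.190 0.256 mean [0.539 0.206]
  z0.04 n34 x 0.504 0.579 y 0.190 0.247 mean [0.53  0.208]
  z0.05 n15 x 0.507 0.576 y 0.190 0.224 mean [0.537 0.2  ]
  z0.06 n28 x 0.504 0.579 y 0.190 0.276 mean [0.536 0.204]
  z0.07 n757 x 0.502 0.614 y 0.189 0.302 mean [0.559 0.243]
  z0.08 n645 x 0.502 0.613 y 0.189 0.301 mean [0.552 0.242]
  z0.09 n18 x 0.542 0.572 y 0.235 0.260 mean [0.555 0.241]
  z0.10 n9 x 0.549 0.562 y 0.235 0.242 mean [0.554 0.238]
  z0.11 n9 x 0.549 0.565 y 0.236 0.246 mean [0.555 0.239]
  z0.12 n8 x 0.549 0.562 y 0.235 0.243 mean [0.554 0.238]
  z0.13 n10 x 0.548 0.563 y 0.233 0.247 mean [0.554 0.239]
  z0.14 n13 x 0.549 0.566 y 0.235 0.248 mean [0.555 0.239]
  z0.15 n8 x 0.550 0.562 y 0.235 0.242 mean [0.554 0.238]
  z0.16 n14 x 0.549 0.574 y 0.235 0.248 mean [0.558 0.24 ]
  z0.17 n12 x 0.549 0.571 y 0.2
[... 5301 characters left out ...]
0.10 n13 x 0.522 0.545 y -0.323 -0.295 mean [ 0.534 -0.309]
scene spring 635 maxz [0.083 0.083 0.083 0.083 0.083 0.083 0.084 0.086]
  z0.00 n211 x 0.452 0.584 y -0.260 -0.137 mean [ 0.517 -0.196]
  z0.01 n216 x 0.450 0.579 y -0.258 -0.137 mean [ 0.495 -0.176]
  z0.02 n30 x 0.496 0.524 y -0.205 -0.176 mean [ 0.514 -0.19 ]
  z0.03 n25 x 0.493 0.522 y -0.205 -0.172 mean [ 0.509 -0.192]
  z0.04 n23 x 0.494 0.525 y -0.203 -0.175 mean [ 0.505 -0.186]
  z0.05 n34 x 0.492 0.525 y -0.205 -0.174 mean [ 0.513 -0.191]
  z0.06 n27 x 0.494 0.523 y -0.204 -0.177 mean [ 0.512 -0.193]
  z0.07 n28 x 0.493 0.522 y -0.203 -0.174 mean [ 0.506 -0.185]
  z0.08 n41 x 0.493 0.525 y -0.205 -0.176 mean [ 0.508 -0.19 ]
```

Run:
```python
import cv2
p=cv2.imread("pics/top0.png")
a=cv2.resize(p[210:350,170:345],None,fx=4.5,fy=4.2,interpolation=cv2.INTER_CUBIC);cv2.imwrite("pics/c1.png",a[:600])
a=cv2.resize(p[210:350,340:515],None,fx=4.5,fy=4.2,interpolation=cv2.INTER_CUBIC);cv2.imwrite("pics/c2.png",a[:600])
p=cv2.imread("pics/scene0.png")
a=cv2.resize(p[140:290,320:470],None,fx=4,fy=4,interpolation=cv2.INTER_CUBIC);cv2.imwrite("pics/c3.png",a)
```

```text
(no output)
```

View pics/c1.png

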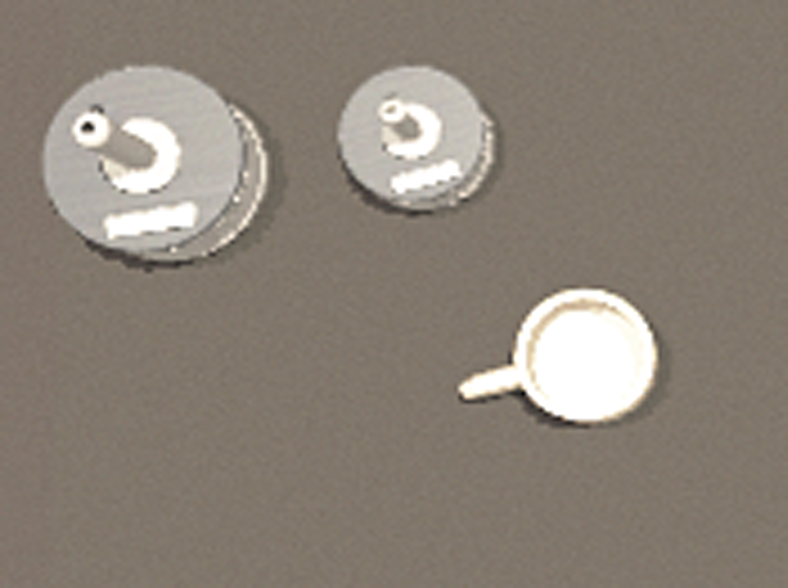

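View pics/c2.png

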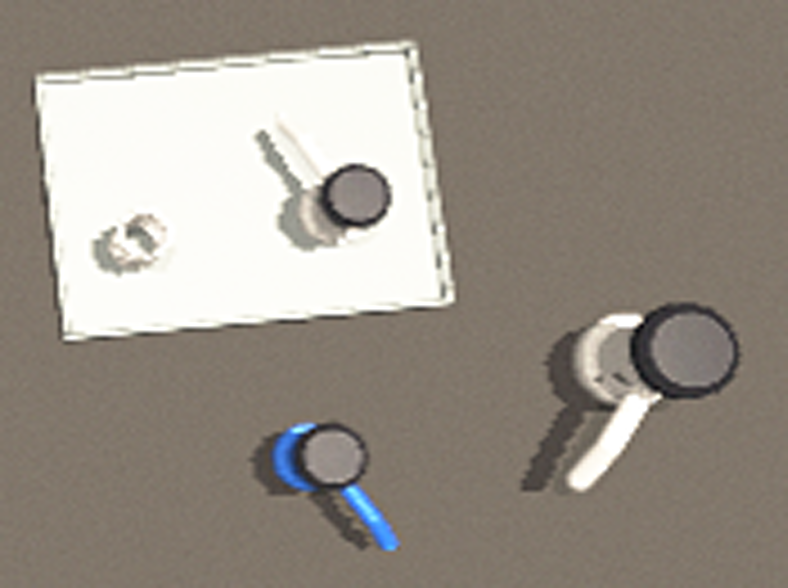

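View pics/c3.png

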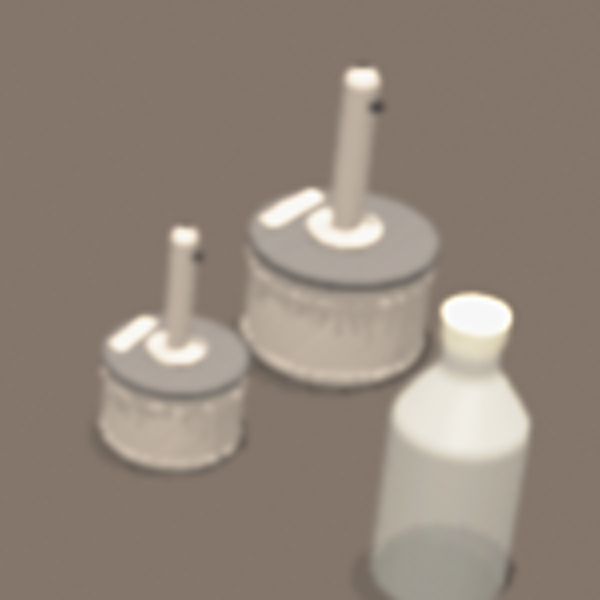

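```bash
python3 -m crank '{"translation":[[0.95,-0.54,0],[0.95,-0.54,0],[0.95,-0.54,0],[0.95,-0.54,0],[0.95,-0.54,0],[0.95,-0.54,0],[0.95,-0.54,0],[0.95,-0.54,0],[0.95,-0.54,0],[0.95,-0.54,0]],"roll":[0,0,0,0,0,0,0,0,0,0],"claw":[65,65,65,65,65,65,65,65,65,65]}' 15
cat >> h.py <<'E'
def delta(target,yaw=None):
    s=state();Rt=R.from_quat(s["ee_rot"]).as_matrix()
    d=Rt.T@(np.array(target)-s["tool_pos"])/.03
    y=np.degrees(np.arctan2(Rt[1,0],Rt[0,0]))
    print("t %.2f"%s["t"],"pos",s["tool_pos"].round(4),"yaw %.2f"%y,"tiltz",Rt[:,2].round(4),"F",s["ft_force"].round(2),"T",s["torque"].round(2),"w %.3f"%s["width"],"q6 %.2f"%s["q"][5]);print("units",d.round(3))
    if yaw is not None: print("roll units",((y-yaw)/6).round(3))
E
python3 - <<'E'
from h import *
delta([.508,-.189,.19])
c=camera_info("wrist");print(c["K"][0,0]); Rm=cv2.Rodrigues(c["rvec"])[0]
s=state();Rt=R.from_quat(s["ee_rot"]).as_matrix()
print("cam in tool",Rt.T@(-Rm.T@c["tvec"]-s["tool_pos"]), "axes in tool\n",(Rt.T@Rm.T).round(3), c["D"])
E
```

```text
t: 1.63
tool_pos: [0.3949, -0.3096, 0.2057]
ee_rot: [0.989, 0.149, 0.0, 0.0]
ft_force: [-0.5, -1.3, 0.0]
width: 0.65
t 1.63 pos [ 0.3949 -0.3096  0.2057] yaw 17.11 tiltz [ 4.e-04 -5.e-04 -1.e+00] F [-0.53 -1.29  0.01] T [-0.08 -0.02 -0.09] w 0.650 q6 0.43
units [ 4.786 -2.731  0.523]
386.5608108923958
cam in tool [ 7.55712239e-02  9.58897729e-05 -1.79389620e-01] axes in tool
 [[-0.    -0.966 -0.259]
 [ 1.    -0.    -0.   ]
 [-0.    -0.259  0.966]] [-0.03812097  0.          0.          0.          0.        ]
```

```bash
python3 -m crank '{"translation":[[0.95,-0.55,0],[0.95,-0.55,0],[0.95,-0.55,0],[0.95,-0.55,0],[0.7,-0.4,0],[0.286,-0.13,0],[0,0,0],[0,0,0],[0,0,0],[0,0,0]],"roll":[0,0,0,0,0,0,0,0,0,0],"claw":[65,65,65,65,65,65,65,65,65,65]}' 15
python3 - <<'E'
from h import *
delta([.508,-.189,.19])
c=camera_info("wrist")
p,d=snapshot("wrist");cv2.imwrite("pics/w1.png",p[:,:,::-1]);np.save("w1.npy",d)
W=cloud("wrist",d,c).reshape(-1,3)
for nm,cc in [("head",(.532,-.307)),("spring",(.508,-.189))]:
    m=(np.hypot(W[:,0]-cc[0],W[:,1]-cc[1])<.035)&(W[:,2]>.005)&(W[:,2]<.11)
    Q=W[m]; print(nm,len(Q))
    for lo in np.arange(0.01,.11,.01):
            k=Q[(Q[:,2]>=lo)&(Q[:,2]<lo+.01)]
            if len(k)>3: print("  z%.2f n%d x %.3f %.3f y %.3f %.3f mean %s"%(lo,len(k),k[:,0].min(),k[:,0].max(),k[:,1].min(),k[:,1].max(),k.mean(0).round(3)[:2]),np.round(circ(k[:,0],k[:,1]),4))
print(proj("wrist",[[.508,-.189,.08]],c),proj("wrist",[state()["tool_pos"]],c))
E
```

```text
t: 2.47
tool_pos: [0.5062, -0.1915, 0.2054]
ee_rot: [0.989, 0.148, -0.0, 0.0]
ft_force: [-0.4, 0.3, 0.0]
width: 0.651
t 2.47 pos [ 0.5062 -0.1915  0.2054] yaw 17.00 tiltz [-4.e-04 -3.e-04 -1.e+00] F [-0.43  0.26  0.04] T [0.02 0.   0.02] w 0.651 q6 0.75
units [ 0.084 -0.063  0.514]
head 3429
  z0.01 n457 x 0.509 0.549 y -0.322 -0.285 mean [ 0.53  -0.294] [ 0.5287 -0.3033  0.0163]
  z0.02 n65 x 0.519 0.541 y -0.303 -0.290 mean [ 0.529 -0.292] [ 0.5288 -0.3032  0.0124]
  z0.03 n60 x 0.519 0.536 y -0.296 -0.291 mean [ 0.528 -0.292] [ 0.5291 -0.3048  0.0138]
  z0.04 n97 x 0.518 0.541 y -0.298 -0.291 mean [ 0.531 -0.293] [ 0.529  -0.3047  0.0136]
  z0.05 n95 x 0.518 0.539 y -0.296 -0.291 mean [ 0.53  -0.292] [ 0.5291 -0.3046  0.0136]
  z0.06 n346 x 0.524 0.562 y -0.301 -0.282 mean [ 0.548 -0.291] [ 0.5439 -0.286   0.0109]
  z0.08 n219 x 0.513 0.549 y -0.310 -0.285 mean [ 0.535 -0.291] [ 0.529  -0.3053  0.0199]
  z0.09 n1841 x 0.509 0.549 y -0.323 -0.285 mean [ 0.53  -0.303] [ 0.5297 -0.3035  0.0137]
spring 1561
  z0.01 n113 x 0.494 0.525 y -0.201 -0.172 mean [ 0.504 -0.187] [ 0.5097 -0.1875  0.0138]
  z0.02 n92 x 0.494 0.524 y -0.200 -0.173 mean [ 0.515 -0.185] [ 0.5101 -0.1876  0.0137]
  z0.03 n139 x 0.495 0.525 y -0.201 -0.173 mean [ 0.51 -0.19] [ 0.5098 -0.1876  0.0138]
  z0.04 n123 x 0.495 0.522 y -0.201 -0.173 mean [ 0.502 -0.188] [ 0.5097 -0.1876  0.0138]
  z0.05 n144 x 0.494 0.525 y -0.200 -0.173 mean [ 0.512 -0.184] [ 0.5098 -0.1878  0.0139]
  z0.06 n141 x 0.495 0.524 y -0.201 -0.173 mean [ 0.512 -0.191] [ 0.5099 -0.1875  0.0139]
  z0.07 n358 x 0.494 0.524 y -0.203 -0.173 mean [ 0.508 -0.187] [ 0.5096 -0.1877  0.0136]
  z0.08 n85 x 0.495 0.524 y -0.202 -0.173 mean [ 0.51  -0.188] [ 0.5096 -0.1877  0.0137]
[[327.71971973 234.31300019]] [[329.94622729 297.75964375]]
```

View pics/w1.png

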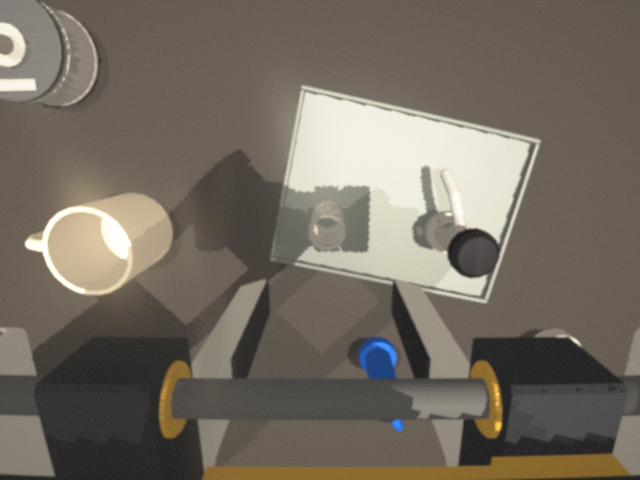

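```bash
python3 -m crank '{"translation":[[0.15,-0.09,0.8],[0,0,0.9],[0,0,0.9],[0,0,0.9],[0,0,0.9],[0,0,0.9],[0,0,0.51],[0,0,0],[0,0,0],[0,0,0]],"roll":[0,0,0,0,0,0,0,0,0,0],"claw":[65,65,65,65,65,65,65,65,0,0]}' 12
python3 - <<'E'
from h import *
c=camera_info("wrist")
delta([.5097,-.1876,.031])
W=cloud("wrist",np.load("w1.npy"))
E
python3 -m crank '{"translation":[[0,0,0],[0,0,0],[0,0,0],[0,0,0],[0,0,0],[0,0,0],[0,0,-0.3],[0,0,-0.6],[0,0,-0.9],[0,0,-0.9]],"roll":[0,0,0,0,0,0,0,0,0,0],"claw":[0,0,0,0,0,0,0,0,0,0]}' 12
python3 - <<'E'
from h import *
delta([.5097,-.1876,.23])
p,d=snapshot("wrist");cv2.imwrite("pics/w2.png",p[:,:,::-1]);np.save("w2.npy",d)
E
```

```text
t: 3.35
tool_pos: [0.5114, -0.1875, 0.0325]
ee_rot: [0.989, 0.148, 0.001, 0.001]
ft_force: [-0.8, 0.4, -0.3]
width: 0.542
t 3.35 pos [ 0.5114 -0.1875  0.0325] yaw 17.07 tiltz [ 0.002  -0.0012 -1.    ] F [-0.82  0.37 -0.25] T [ 0.02 -0.01 -0.02] w 0.542 q6 0.76
units [-0.055 -0.013  0.049]
t: 4.18
tool_pos: [0.509, -0.1854, 0.112]
ee_rot: [0.989, 0.149, -0.002, -0.001]
ft_force: [0.2, -0.1, -0.7]
width: 0.315
t 4.18 pos [ 0.509  -0.1854  0.112 ] yaw 17.12 tiltz [-0.0036  0.0021 -1.    ] F [ 0.18 -0.09 -0.7 ] T [-0.03 -0.01 -0.05] w 0.315 q6 0.76
units [-0.01   0.064 -3.933]
```

View pics/w2.png

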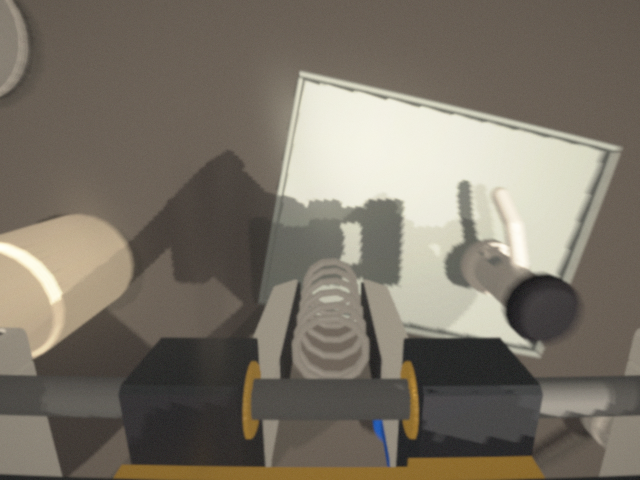

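```bash
python3 -m crank '{"translation":[[0,-0.1,-0.9],[0.2,-0.5,-0.9],[0.416,-0.94,-0.8],[0.416,-0.94,-0.7],[0.416,-0.94,-0.6],[0.416,-0.94,-0.4],[0.416,-0.94,-0.3],[0.416,-0.94,0],[0.416,-0.94,0],[0.416,-0.94,0]],"roll":[0,0,0,0,0,0,0,0,0,0],"claw":[0,0,0,0,0,0,0,0,0,0]}' 12
python3 -m crank '{"translation":[[0.416,-0.94,0],[0.4,-0.9,0],[0.3,-0.6,0],[0,0,0],[0,0,0],[0,0,0],[0,0,0],[0,0,0],[0,0,0],[0,0,0]],"roll":[0,0,0,0,0,0,0,0,0,0],"claw":[0,0,0,0,0,0,0,0,0,0]}' 12
cat > jar.py <<'E'
from h import *
import sys
def look(name,jx=.5595,jy=.2445,prt=True):
    c=camera_info("wrist")
    p,d=snapshot("wrist");cv2.imwrite(f"pics/{name}.png",p[:,:,::-1]);np.save(name+".npy",d)
    W=cloud("wrist",d,c)
    Q=W.reshape(-1,3)
    for lo in np.arange(0.06,.2,.01):
        m=(np.hypot(Q[:,0]-jx,Q[:,1]-jy)<(.018 if lo>.095 else .065))&(Q[:,2]>=lo)&(Q[:,2]<lo+.01)
        k=Q[m]
        if len(k)>5: print("  z%.2f n%d x %.3f %.3f y %.3f %.3f"%(lo,len(k),k[:,0].min(),k[:,0].max(),k[:,1].min(),k[:,1].max()),np.round(circ(k[:,0],k[:,1]),4))
    return p,d,W
E
python3 - <<'E'
from jar import *
delta([.5595,.2445,.25])
look("w3")
E
```

```text
t: 5.07
tool_pos: [0.5395, 0.0792, 0.2503]
ee_rot: [0.989, 0.149, -0.0, -0.0]
ft_force: [0.3, -0.1, -1.2]
width: 0.315
t: 5.9
tool_pos: [0.5505, 0.1566, 0.2502]
ee_rot: [0.989, 0.148, 0.0, 0.0]
ft_force: [0.0, 0.4, -1.0]
width: 0.316
t 5.90 pos [0.5505 0.1566 0.2502] yaw 17.05 tiltz [ 1.e-04 -0.e+00 -1.e+00] F [ 0.01  0.36 -0.96] T [ 0.02  0.02 -0.03] w 0.316 q6 1.40
units [ 1.146 -2.713  0.008]
  z0.06 n12 x 0.588 0.607 y 0.197 0.215 [0.5603 0.2464 0.0563]
  z0.07 n7883 x 0.503 0.617 y 0.189 0.304 [0.5599 0.2467 0.044 ]
  z0.08 n2819 x 0.505 0.616 y 0.191 0.302 [0.5564 0.2483 0.0346]
  z0.09 n61 x 0.555 0.570 y 0.236 0.251 [0.56   0.2466 0.01  ]
  z0.10 n71 x 0.554 0.570 y 0.237 0.251 [0.56   0.2467 0.0101]
  z0.11 n76 x 0.554 0.570 y 0.237 0.252 [0.56   0.2466 0.01  ]
  z0.12 n82 x 0.555 0.570 y 0.236 0.251 [0.5599 0.2466 0.01  ]
  z0.13 n87 x 0.555 0.570 y 0.236 0.251 [0.5599 0.2466 0.01  ]
  z0.14 n100 x 0.554 0.570 y 0.237 0.251 [0.56   0.2466 0.01  ]
  z0.15 n107 x 0.554 0.570 y 0.236 0.249 [0.5599 0.2467 0.01  ]
  z0.16 n122 x 0.554 0.576 y 0.236 0.253 [0.5601 0.2506 0.0133]
  z0.17 n231 x 0.555 0.575 y 0.237 0.253 [0.5624 0.2473 0.0098]
  z0.18 n601 x 0.550 0.570 y 0.236 0.256 [0.5606 0.2459 0.0075]
  z0.19 n167 x 0.555 0.565 y 0.241 0.252 [0.5602 0.2464 0.0035]
```

View pics/w3.png

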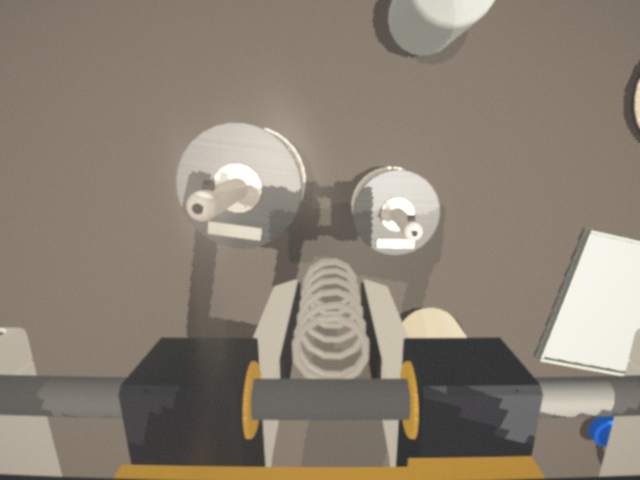

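Run:
```python
from h import *
c=camera_info("wrist");s=state()
W=cloud("wrist",np.load("w3.npy"),c);Q=W.reshape(-1,3)
Rt=R.from_quat(s["ee_rot"]).as_matrix()
T=(Q-s["tool_pos"])@Rt   # tool coords
U=T[(np.abs(T[:,0])<.022)&(np.abs(T[:,1])<.0149)&(np.abs(T[:,2])<.06)]
for lo in np.arange(-.06,.04,.008):
    k=U[(U[:,2]>=lo)&(U[:,2]<lo+.008)]
    if len(k)>8: print("%.3f"%lo,len(k),k.min(0).round(4),k.max(0).round(4),np.round(circ(k[:,0],k[:,1]),4))
# yaw of bar
r=Q-[.56,.2466,0]
m=(np.hypot(r[:,0],r[:,1])<.055)&(np.hypot(r[:,0],r[:,1])>.025)&(Q[:,2]>.0815)&(Q[:,2]<.12)
b=r[m];print("bar",m.sum(),b.mean(0),b[:,2].max(),"yaw",np.degrees(np.arctan2(b[:,1].mean(),b[:,0].mean())))
x=b[:,:2]-b[:,:2].mean(0);w,v=np.linalg.eigh(x.T@x);print("bar long axis yaw",np.degrees(np.arctan2(v[1,1],v[0,1])))
m=(np.hypot(r[:,0],r[:,1])<.02)&(np.hypot(r[:,0],r[:,1])>.0112)&(Q[:,2]>.15)&(Q[:,2]<.19)
b=r[m];print("button",m.sum(),b.mean(0),"yaw",np.degrees(np.arctan2(b[:,1].mean(),b[:,0].mean())),b[:,2].min(),b[:,2].max())
# spout w1
```

```text
-0.060 124 [-0.0073 -0.0149 -0.06  ] [ 0.009   0.0149 -0.0521] [0.0012 0.0003 0.0157]
-0.052 1544 [-0.0152 -0.0149 -0.052 ] [ 0.0132  0.0149 -0.044 ] [-0.0017 -0.0001  0.0137]
-0.044 635 [-0.0167 -0.0149 -0.044 ] [ 0.0122  0.0123 -0.036 ] [-0.0017 -0.0007  0.0134]
-0.036 718 [-0.0172 -0.0149 -0.036 ] [ 0.013   0.0148 -0.028 ] [-0.002  -0.0006  0.0142]
-0.028 641 [-0.0176 -0.0149 -0.028 ] [ 0.0128  0.0107 -0.02  ] [-0.0018 -0.0008  0.0134]
-0.020 501 [-0.0177 -0.0149 -0.02  ] [ 0.013   0.0147 -0.012 ] [-0.0016 -0.0007  0.0143]
-0.012 486 [-0.018  -0.0148 -0.012 ] [ 0.0131  0.0141 -0.004 ] [-0.0019 -0.0005  0.0137]
-0.004 250 [-0.0177 -0.0148 -0.004 ] [0.0125 0.0149 0.0039] [-0.0014 -0.0007  0.0146]
0.004 400 [-0.0135 -0.0149  0.0041] [0.0129 0.0148 0.0119] [-0.0021  0.0001  0.0138]
0.012 144 [-0.0166 -0.0142  0.0121] [0.0096 0.0149 0.02  ] [-0.0018  0.      0.0139]
0.020 470 [-0.015  -0.0149  0.0201] [0.013  0.0147 0.0279] [-0.0018  0.      0.0138]
bar 498 [-0.03866387 -0.00656162  0.08231931] 0.0839584157735508 yaw -170.36814612770567
bar long axis yaw 96.64650769517037
button 96 [0.01322933 0.00209277 0.17146863] yaw 8.98922396005879 0.16744169736628273 0.17449779560335177
```

```bash
python3 -m crank '{"translation":[[0.32,-0.69,0],[0.32,-0.69,0],[0.32,-0.69,0],[0.32,-0.69,0],[0,0,0],[0,0,0],[0,0,0],[0,0,0],[0,0,0],[0,0,0]],"roll":[0,0,0,0,0,0,0,0,0,0],"claw":[0,0,0,0,0,0,0,0,0,0]}' 12
python3 - <<'E'
from jar import *
delta([.563,.247,.25])
look("w4",.56,.2466)
E
```

```text
t: 6.78
tool_pos: [0.5628, 0.2469, 0.2502]
ee_rot: [0.989, 0.148, 0.0, 0.0]
ft_force: [0.8, 0.4, -0.1]
width: 0.314
t 6.78 pos [0.5628 0.2469 0.2502] yaw 17.05 tiltz [ 0.e+00 -1.e-04 -1.e+00] F [ 0.79  0.36 -0.13] T [0.06 0.06 0.03] w 0.314 q6 1.55
units [ 0.006 -0.001  0.008]
  z0.07 n7532 x 0.503 0.617 y 0.189 0.304 [0.5613 0.2468 0.0432]
  z0.08 n2138 x 0.508 0.616 y 0.192 0.302 [0.559  0.2466 0.0328]
  z0.09 n45 x 0.560 0.570 y 0.239 0.256 [0.5598 0.2463 0.0101]
  z0.10 n53 x 0.561 0.570 y 0.238 0.256 [0.5599 0.2464 0.01  ]
  z0.11 n56 x 0.559 0.570 y 0.238 0.256 [0.56   0.2464 0.0099]
  z0.12 n63 x 0.560 0.570 y 0.239 0.256 [0.56   0.2464 0.0099]
  z0.13 n72 x 0.559 0.570 y 0.238 0.256 [0.56   0.2464 0.0099]
  z0.14 n50 x 0.559 0.570 y 0.238 0.256 [0.5601 0.2464 0.0098]
  z0.15 n52 x 0.561 0.569 y 0.237 0.256 [0.5601 0.2465 0.0098]
  z0.16 n72 x 0.559 0.576 y 0.238 0.256 [0.5663 0.2478 0.0075]
  z0.17 n177 x 0.560 0.575 y 0.237 0.256 [0.5656 0.2478 0.0067]
  z0.18 n315 x 0.551 0.570 y 0.237 0.256 [0.5607 0.2467 0.008 ]
  z0.19 n38 x 0.557 0.562 y 0.241 0.250 [0.5578 0.2452 0.0037]
```

View pics/w4.png

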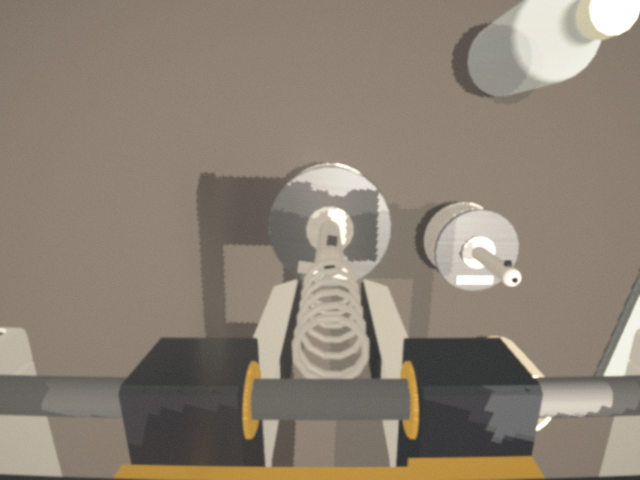

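```bash
python3 -m crank '{"translation":[[0,0,0.25],[0,0,0.25],[0,0,0.2],[0,0,0.15],[0,0,0.1],[0,0,0.1],[0,0,0.1],[0,0,0.1],[0,0,0.1],[0,0,0.05]],"roll":[0,0,0,0,0,0,0,0,0,0],"claw":[0,0,0,0,0,0,0,0,0,0]}' 12
python3 - <<'E'
from jar import *
delta([.563,.247,.115])
E
python3 -m crank '{"translation":[[0,0,0.08],[0,0,0.08],[0,0,0.08],[0,0,0.08],[0,0,0.08],[0,0,0.08],[0,0,0.08],[0,0,0.08],[0,0,0.08],[0,0,0.08]],"roll":[0.8,0.8,0.8,-0.8,-0.8,-0.8,-0.8,-0.8,-0.8,0.8],"claw":[0,0,0,0,0,0,0,0,0,0]}' 12
python3 - <<'E'
from jar import *
delta([.563,.247,.115])
p,d=snapshot("wrist");cv2.imwrite("pics/w5.png",p[:,:,::-1]);np.save("w5.npy",d)
E
```

```text
t: 7.67
tool_pos: [0.5626, 0.2478, 0.2077]
ee_rot: [0.989, 0.149, -0.0, 0.0]
ft_force: [-0.8, 0.1, -1.3]
width: 0.318
t 7.67 pos [0.5626 0.2478 0.2077] yaw 17.12 tiltz [-4.e-04 -1.e-04 -1.e+00] F [-0.8   0.11 -1.34] T [0.03 0.02 0.01] w 0.318 q6 1.55
units [0.006 0.029 3.09 ]
t: 8.5
tool_pos: [0.563, 0.2479, 0.1844]
ee_rot: [0.973, 0.232, 0.0, -0.0]
ft_force: [0.3, 0.5, -0.5]
width: 0.319
t 8.50 pos [0.563  0.2479 0.1844] yaw 26.84 tiltz [ 8.e-04  3.e-04 -1.e+00] F [ 0.31  0.45 -0.54] T [ 0.01 -0.03  0.03] w 0.319 q6 1.38
units [-0.016  0.028  2.314]
```

View pics/w5.png

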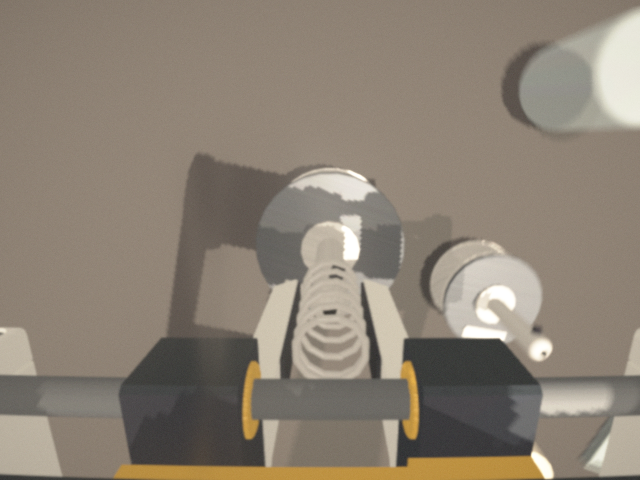

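```bash
python3 -m crank '{"translation":[[0,0,0.08],[0,0,0.08],[0,0,0.08],[0,0,0.08],[0,0,0.08],[0,0,0.08],[0,0,0.08],[0,0,0.08],[0,0,0.08],[0,0,0.08]],"roll":[0.8,0.8,0.8,0.8,-0.8,-0.8,-0.8,-0.8,-0.8,-0.8],"claw":[0,0,0,0,0,0,0,0,0,0]}' 12
python3 -m crank '{"translation":[[0,0,0.08],[0,0,0.08],[0,0,0.08],[0,0,0.08],[0,0,0.08],[0,0,0.08],[0,0,0.08],[0,0,0.08],[0,0,0.08],[0,0,0.08]],"roll":[0.8,0.8,0.8,0.8,0.8,-0.8,-0.8,-0.8,-0.8,-0.8],"claw":[0,0,0,0,0,0,0,0,0,0]}' 12
python3 - <<'E'
from jar import *
delta([.563,.247,.113])
p,d=snapshot("wrist");cv2.imwrite("pics/w6.png",p[:,:,::-1]);np.save("w6.npy",d)
E
```

```text
t: 9.38
tool_pos: [0.5638, 0.2482, 0.1615]
ee_rot: [0.949, 0.314, 0.001, -0.0]
ft_force: [-0.2, 0.8, -0.6]
width: 0.317
t: 10.22
tool_pos: [0.5639, 0.2478, 0.1375]
ee_rot: [0.949, 0.314, 0.001, 0.0]
ft_force: [-1.0, 0.3, 7.5]
width: 0.315
t 10.22 pos [0.5639 0.2478 0.1375] yaw 36.62 tiltz [ 0.0027  0.     -1.    ] F [-0.99  0.29  7.48] T [ 0.03  0.26 -0.07] w 0.315 q6 1.21
units [-0.042  0.001  0.817]
```

View pics/w6.png

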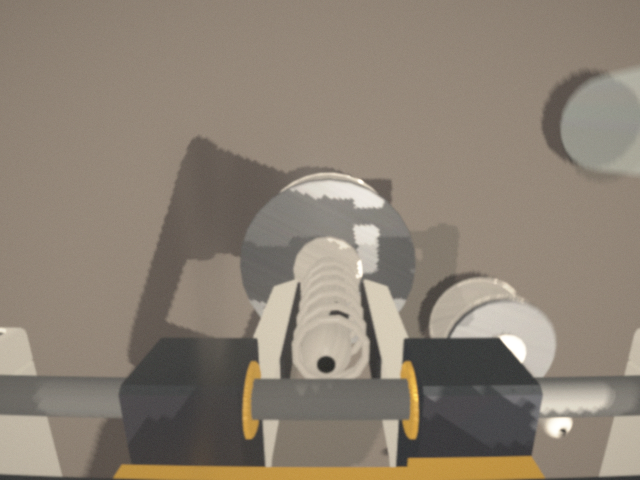

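```bash
python3 -m crank '{"translation":[[-0.027,-0.02,0],[0,0,0],[0,0,0.03],[0,0,0.03],[0,0,0.03],[0,0,0.03],[0,0,0.03],[0,0,0.03],[0,0,0.03],[0,0,0.03]],"roll":[0.9,0.9,0.9,0.9,-0.9,-0.9,-0.9,0.9,0.9,0.9],"claw":[0,0,0,0,0,0,0,0,0,0]}' 12
python3 - <<'E'
from jar import *
delta([.563,.247,.113])
E
```

```text
t: 11.1
tool_pos: [0.5619, 0.2479, 0.129]
ee_rot: [0.992, 0.126, 0.0, -0.0]
ft_force: [-0.5, -0.3, -0.7]
width: 0.316
t 11.10 pos [0.5619 0.2479 0.129 ] yaw 14.48 tiltz [ 3.e-04  1.e-04 -1.e+00] F [-0.5  -0.27 -0.65] T [ 0.01  0.06 -0.03] w 0.316 q6 1.59
units [0.028 0.038 0.535]
```

```bash
python3 -m crank '{"translation":[[0.02,0.0,0.05],[0,0,0.05],[0,0,0.05],[0,0,0.05],[0,0,0.05],[0,0,0.05],[0,0,0.05],[0,0,0.05],[0,0,0.04],[0,0,0.0]],"roll":[-0.9,-0.9,-0.9,0.9,0.9,0.9,0.9,-0.9,-0.9,0.9],"claw":[0,0,0,0,0,0,0,0,0,0]}' 12
python3 - <<'E'
from jar import *
delta([.563,.247,.113])
p,d=snapshot("wrist");cv2.imwrite("pics/w7.png",p[:,:,::-1]);np.save("w7.npy",d)
E
```

```text
t: 11.93
tool_pos: [0.5622, 0.248, 0.1155]
ee_rot: [0.992, 0.13, -0.0, -0.0]
ft_force: [-0.2, -0.1, -0.6]
width: 0.315
t 11.93 pos [0.5622 0.248  0.1155] yaw 14.91 tiltz [-4.e-04 -0.e+00 -1.e+00] F [-0.23 -0.1  -0.64] T [ 0.03  0.   -0.01] w 0.315 q6 1.59
units [0.018 0.039 0.084]
```

View pics/w7.png

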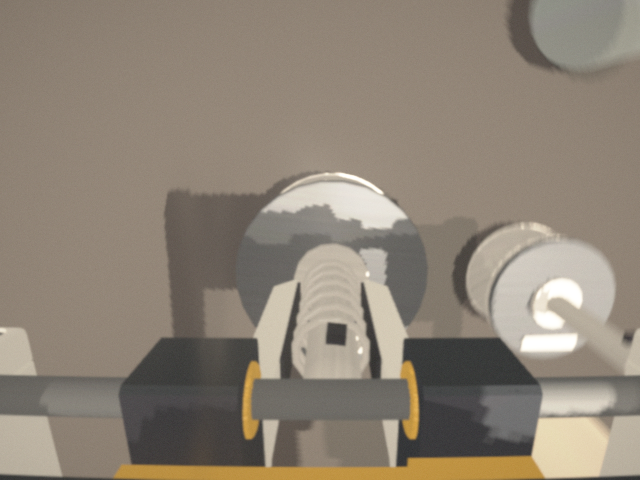

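```bash
python3 -m crank '{"translation":[[0,0,0.03],[0,0,0.03],[0,0,0.02],[0,0,0],[0,0,0],[0,0,0],[0,0,0],[0,0,0],[0,0,0],[0,0,0]],"roll":[-0.5,0.5,0,0,0,0,0,0,0,0],"claw":[0,0,0,0,0,65,65,65,65,65]}' 12
python3 - <<'E'
from jar import *
delta([.563,.247,.113])
E
python3 -m crank '{"translation":[[0,0,-0.5],[0,0,-0.9],[0,0,-0.9],[0,0,-0.9],[0,0,-0.9],[0,0,0],[0,0,0],[0,0,0],[0,0,0],[0,0,0]],"roll":[0,0,0,0,0,0,0,0,0,0],"claw":[65,65,65,65,65,65,65,65,65,65]}' 12
python3 - <<'E'
from jar import *
delta([.563,.247,.113])
look("w8",.56,.2465)
E
```

```text
t: 12.82
tool_pos: [0.5624, 0.248, 0.1135]
ee_rot: [0.992, 0.128, 0.0, -0.0]
ft_force: [-0.3, -0.9, 0.3]
width: 0.625
t 12.82 pos [0.5624 0.248  0.1135] yaw 14.73 tiltz [ 3.e-04  1.e-04 -1.e+00] F [-0.26 -0.91  0.3 ] T [ 0.02  0.   -0.03] w 0.625 q6 1.59
units [0.009 0.038 0.017]
t: 13.65
tool_pos: [0.5611, 0.2476, 0.234]
ee_rot: [0.992, 0.128, -0.002, 0.0]
ft_force: [1.2, -0.1, 0.5]
width: 0.65
t 13.65 pos [0.5611 0.2476 0.234 ] yaw 14.72 tiltz [-0.004  -0.0011 -1.    ] F [ 1.25 -0.08  0.54] T [-0.07  0.02  0.03] w 0.650 q6 1.59
units [0.072 0.036 4.032]
  z0.07 n8465 x 0.503 0.617 y 0.189 0.304 [0.5596 0.2462 0.0442]
  z0.08 n1905 x 0.505 0.616 y 0.191 0.302 [0.556  0.2461 0.0371]
  z0.09 n84 x 0.549 0.575 y 0.241 0.262 [0.5606 0.248  0.0133]
  z0.10 n131 x 0.550 0.575 y 0.234 0.262 [0.5603 0.2471 0.0139]
  z0.11 n75 x 0.548 0.575 y 0.234 0.257 [0.5603 0.2469 0.014 ]
  z0.12 n102 x 0.548 0.575 y 0.233 0.262 [0.5602 0.2478 0.0133]
  z0.13 n189 x 0.547 0.575 y 0.233 0.263 [0.5603 0.2471 0.0138]
  z0.14 n152 x 0.548 0.575 y 0.233 0.261 [0.5616 0.2466 0.0125]
  z0.15 n214 x 0.547 0.575 y 0.232 0.262 [0.5603 0.2475 0.0126]
  z0.16 n341 x 0.547 0.576 y 0.232 0.262 [0.56   0.247  0.0132]
  z0.17 n211 x 0.559 0.576 y 0.238 0.256 [0.566  0.2479 0.0066]
  z0.18 n602 x 0.551 0.570 y 0.237 0.256 [0.5608 0.2467 0.0075]
  z0.19 n176 x 0.555 0.566 y 0.240 0.252 [0.5604 0.2464 0.0035]
```

View pics/w8.png

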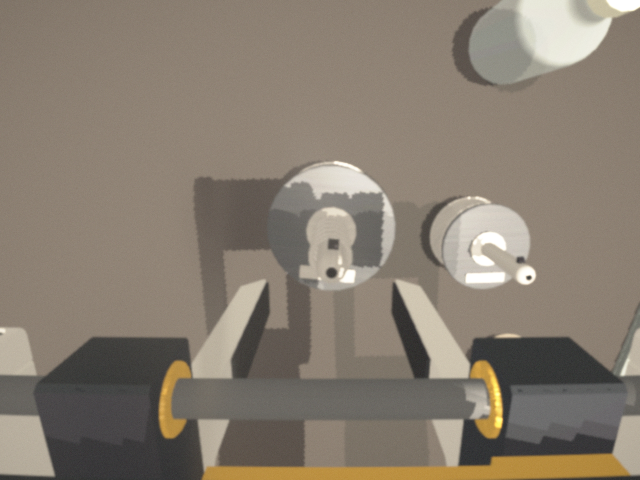

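Run:
```python
from h import *
Q=cloud("wrist",np.load("w8.npy")).reshape(-1,3)
r=Q-[.56,.2466,0];h=np.hypot(r[:,0],r[:,1]);a=np.degrees(np.arctan2(r[:,1],r[:,0]))
for lo in range(-180,180,45):
    m=(h>.011)&(h<.018)&(a>=lo)&(a<lo+45)&(Q[:,2]>.1)
    if m.sum()>3: print(lo,m.sum(),Q[m,2].max().round(4), np.percentile(Q[m,2],90).round(4))
b=r[(h>.0112)&(h<.018)&(Q[:,2]>.167)];print("button yaw",np.degrees(np.arctan2(b[:,1].mean(),b[:,0].mean())),len(b))
# head spout from w1 using scene/top
for n in ["top","scene"]:
    W=cloud(n,np.load(n+"0.npy")).reshape(-1,3)
    q=W-[.529,-.3047,0];h=np.hypot(q[:,0],q[:,1])
    m=(h>.028)&(h<.075)&(W[:,2]>.045)&(W[:,2]<.08)
    k=q[m];print(n,m.sum(),k.mean(0),np.degrees(np.arctan2(k[:,1],k[:,0])).mean(), h[m].max())
```

```text
-135 39 0.1625 0.1612
-90 116 0.1623 0.1612
-45 258 0.1744 0.1619
0 360 0.1745 0.1723
45 212 0.1626 0.1609
90 116 0.1623 0.1615
135 34 0.1619 0.1612
button yaw 8.640791163566059 96
top 53 [0.03809407 0.02447793 0.06346765] 32.73551071006655 0.0635930920509015
scene 103 [0.04219474 0.02201746 0.06327119] 27.204082217303142 0.06523748932497458
```

```bash
python3 -m crank '{"translation":[[-0.1,0.4,-0.2],[-0.31,0.94,0],[-0.31,0.94,0],[-0.31,0.94,0],[-0.31,0.94,0],[-0.31,0.94,0],[-0.31,0.94,0],[-0.31,0.94,0],[-0.31,0.94,0],[-0.31,0.94,0]],"roll":[0,0,0,0,0,0,0,0,0,0],"claw":[65,65,65,65,65,65,65,65,65,65]}' 12
python3 -m crank '{"translation":[[-0.31,0.94,0],[-0.31,0.94,0],[-0.31,0.94,0],[-0.31,0.94,0],[-0.31,0.94,0],[-0.31,0.94,0],[-0.31,0.94,0],[-0.31,0.94,0],[-0.31,0.94,0],[0,0,0]],"roll":[0,0,0,0,0,0,0,0,0,0],"claw":[65,65,65,65,65,65,65,65,65,65]}' 12
python3 - <<'E'
from jar import *
delta([.529,-.3047,.2])
E
```

```text
t: 14.53
tool_pos: [0.5453, -0.0333, 0.2425]
ee_rot: [0.992, 0.128, -0.0, 0.0]
ft_force: [0.4, -0.3, -0.4]
width: 0.648
t: 15.37
tool_pos: [0.5279, -0.3038, 0.2421]
ee_rot: [0.992, 0.125, -0.001, 0.001]
ft_force: [0.1, -0.4, 0.2]
width: 0.652
t 15.37 pos [ 0.5279 -0.3038  0.2421] yaw 14.39 tiltz [-9.0e-04 -2.9e-03 -1.0e+00] F [ 0.14 -0.37  0.16] T [ 0.01  0.08 -0.  ] w 0.652 q6 0.66
units [0.031 0.036 1.402]
```

```bash
python3 -m crank '{"translation":[[0,0,0],[0,0,0],[0,0,0],[0,0,0],[0,0,0],[0,0,0],[0,0,0],[0,0,0],[0,0,0],[0,0,0]],"roll":[-0.9,-0.9,-0.7,0,0,0,0,0,0,0],"claw":[65,65,65,65,65,65,65,65,65,65]}' 12
python3 - <<'E'
from jar import *
delta([.529,-.3047,.067])
c=camera_info("wrist")
p,d=snapshot("wrist");cv2.imwrite("pics/w9.png",p[:,:,::-1]);np.save("w9.npy",d)
W=cloud("wrist",d,c).reshape(-1,3)
m=(np.hypot(W[:,0]-.529,W[:,1]+.3047)<.03)&(W[:,2]>.005)
for lo in [.02,.03,.04,.078,.088,.093,.096]:
    k=W[m&(W[:,2]>=lo)&(W[:,2]<lo+.005)]
    if len(k)>5: print(lo,len(k),k.min(0).round(4),k.max(0).round(4),np.round(circ(k[:,0],k[:,1]),4))
q=W-[.529,-.3047,0];h=np.hypot(q[:,0],q[:,1])
for a,b in [(.022,.03),(.03,.04),(.04,.05),(.05,.06),(.06,.075)]:
    m=(h>a)&(h<b)&(W[:,2]>.04)&(W[:,2]<.085);k=q[m]
    if len(k)>3: print(a,len(k),k.mean(0).round(4),np.degrees(np.arctan2(k[:,1].mean(),k[:,0].mean())).round(2),h[m].max())
E
```

```text
t: 16.2
tool_pos: [0.5296, -0.2978, 0.2423]
ee_rot: [0.967, 0.256, -0.0, -0.0]
ft_force: [-0.6, 0.7, 0.6]
width: 0.65
t 16.20 pos [ 0.5296 -0.2978  0.2423] yaw 29.71 tiltz [-0.  0. -1.] F [-0.59  0.69  0.61] T [ 0.   -0.03  0.04] w 0.650 q6 0.40
units [-0.131  0.192  5.844]
0.02 9 [ 0.5317 -0.3128  0.0201] [ 0.5434 -0.2918  0.023 ] [ 0.5288 -0.3059  0.0143]
0.03 8 [ 0.5302 -0.3075  0.0305] [ 0.5435 -0.2916  0.0349] [ 0.5293 -0.3055  0.0139]
0.078 15 [ 0.5272 -0.3152  0.08  ] [ 0.5489 -0.2858  0.0829] [ 0.5291 -0.3057  0.0199]
0.088 223 [ 0.5097 -0.325   0.088 ] [ 0.5492 -0.2859  0.093 ] [ 0.5294 -0.3055  0.019 ]
0.093 1319 [ 0.5113 -0.3238  0.093 ] [ 0.5483 -0.2868  0.098 ] [ 0.5298 -0.3052  0.0129]
0.096 577 [ 0.5128 -0.3209  0.096 ] [ 0.5465 -0.29    0.0981] [ 0.5296 -0.3055  0.0112]
0.022 96 [0.0225 0.0129 0.0669] 29.89 0.029975035964206594
0.03 112 [0.0301 0.0178 0.0671] 30.65 0.039998984511714936
0.04 126 [0.0386 0.0233 0.0667] 31.16 0.04996212363035307
0.05 119 [0.047  0.0282 0.061 ] 30.95 0.05998968419820951
0.06 71 [0.0538 0.0327 0.0546] 31.3 0.06627209321149444
```

View pics/w9.png

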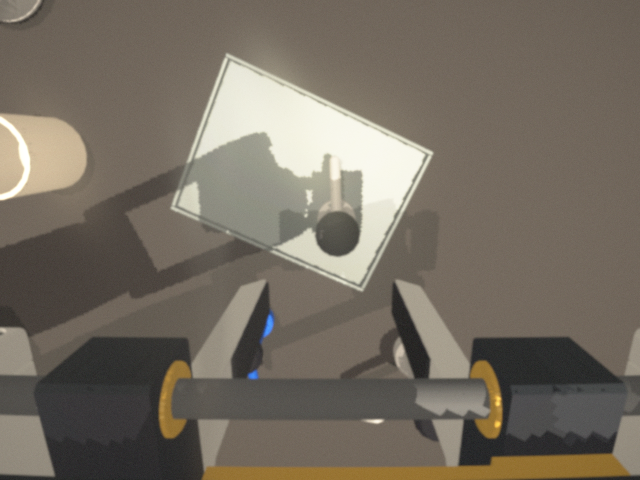

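```bash
python3 -m crank '{"translation":[[-0.14,0.22,0.5],[0,0,0.9],[0,0,0.9],[0,0,0.9],[0,0,0.9],[0,0,0.9],[0,0,0.6],[0,0,0.25],[0,0,0],[0,0,0]],"roll":[-0.38,0,0,0,0,0,0,0,0,0],"claw":[65,65,65,65,65,65,65,65,65,65]}' 25
python3 - <<'E'
from jar import *
delta([.5292,-.3056,.067],32)
E
```

```text
t: 17.08
tool_pos: [0.5296, -0.3059, 0.0673]
ee_rot: [0.961, 0.276, 0.0, 0.0]
ft_force: [0.2, -0.3, -0.2]
width: 0.652
t 17.08 pos [ 0.5296 -0.3059  0.0673] yaw 32.00 tiltz [ 4.e-04 -3.e-04 -1.e+00] F [ 0.15 -0.27 -0.23] T [-0.06  0.02 -0.02] w 0.652 q6 0.35
units [-0.004 -0.016  0.011]
roll units -0.001
```

```bash
python3 -m crank '{"translation":[[0,0,0],[0,0,0],[0,0,0],[0,0,0],[0,0,0],[0,0,-0.2],[0,0,-0.5],[0,0,-0.9],[0,0,-0.9],[0,0,-0.9]],"roll":[0,0,0,0,0,0,0,0,0,0],"claw":[10,10,10,10,10,10,10,10,10,10]}' 40
python3 -m crank '{"translation":[[0,0,-0.9],[0,0,-0.9],[0,0,-0.9],[0,0,-0.9],[0,0,-0.9],[0,0,-0.5],[0,0,0],[0,0,0],[0,0,0],[0,0,0]],"roll":[0,0,0,0,0,0,0,0,0,0],"claw":[10,10,10,10,10,10,10,10,10,10]}' 40
python3 - <<'E'
from jar import *
delta([.560,.2466,.3],32)
c=camera_info("wrist");s=state();Rt=R.from_quat(s["ee_rot"]).as_matrix()
p,d=snapshot("wrist");cv2.imwrite("pics/w10.png",p[:,:,::-1]);np.save("w10.npy",d)
T=(cloud("wrist",d,c).reshape(-1,3)-s["tool_pos"])@Rt
for lo in np.arange(-.035,.07,.005):
    k=T[(np.abs(T[:,0])<.03)&(np.abs(T[:,1])<(.0195 if lo<-.007 else .03))&(T[:,2]>=lo)&(T[:,2]<lo+.005)]
    if len(k)>8: print("%.3f"%lo,len(k),k.min(0).round(4),k.max(0).round(4),np.round(circ(k[:,0],k[:,1]),4))
k=T[(T[:,0]>.03)&(T[:,0]<.08)&(np.abs(T[:,1])<.02)&(np.abs(T[:,2])<.03)]
for a in np.arange(.03,.075,.01):
    j=k[(k[:,0]>a)&(k[:,0]<a+.01)]; print(a,len(j),j.mean(0).round(4) if len(j) else "")
E
```

```text
t: 17.92
tool_pos: [0.5284, -0.3051, 0.1691]
ee_rot: [0.961, 0.276, -0.001, -0.001]
ft_force: [1.0, 0.4, -1.8]
width: 0.409
t: 18.75
tool_pos: [0.5282, -0.3049, 0.3161]
ee_rot: [0.961, 0.276, -0.001, -0.002]
ft_force: [0.0, 0.3, -1.6]
width: 0.411
t 18.75 pos [ 0.5282 -0.3049  0.3161] yaw 32.00 tiltz [-0.0038  0.003  -1.    ] F [ 0.01  0.33 -1.59] T [-0.06  0.02 -0.01] w 0.411 q6 0.35
units [ 10.642 -15.025   0.587]
roll units -0.0
-0.035 64 [-0.0082 -0.0195 -0.0349] [ 0.009  -0.0083 -0.0301] [ 0.0011 -0.0149  0.0067]
-0.030 5049 [-0.0186 -0.0195 -0.03  ] [ 0.0189  0.0188 -0.025 ] [ 0.0009 -0.0001  0.0128]
-0.025 903 [-0.0193 -0.0194 -0.025 ] [ 0.0198  0.0195 -0.02  ] [-0.0001  0.0002  0.019 ]
-0.020 294 [-0.0078 -0.0194 -0.02  ] [ 0.02    0.0184 -0.015 ] [-0.0008  0.0002  0.0202]
-0.015 125 [ 0.0046 -0.0194 -0.015 ] [ 0.0199  0.0189 -0.0103] [-0.0011  0.0001  0.0204]
-0.010 12 [ 0.0053 -0.0193 -0.0098] [ 0.0088 -0.0189 -0.0061] [ 0.0072 -0.0196  0.0013]
-0.005 230 [ 0.0039 -0.0258 -0.005 ] [ 0.0298  0.0275 -0.    ] [0.0038 0.0004 0.021 ]
0.000 485 [ 0.0082 -0.0197  0.    ] [0.03   0
[... 508 characters left out ...]
.0349] [-0.0007 -0.0004  0.0141]
0.035 50 [ 0.0037 -0.0139  0.0351] [0.0118 0.0126 0.0399] [-0.0011 -0.0005  0.0143]
0.040 54 [ 0.0023 -0.0143  0.04  ] [0.0117 0.0122 0.045 ] [-0.001  -0.0005  0.0142]
0.045 49 [ 0.0017 -0.0146  0.045 ] [0.0121 0.0124 0.0499] [-0.0009 -0.0006  0.0142]
0.050 809 [-0.0096 -0.0206  0.0501] [0.0187 0.0191 0.055 ] [-0.0001 -0.0008  0.0174]
0.055 69 [ 0.0071 -0.0195  0.055 ] [0.0185 0.0174 0.0598] [ 0.0027 -0.001   0.0169]
0.060 54 [ 0.0073 -0.0194  0.06  ] [0.0188 0.0171 0.0645] [ 0.0018 -0.0007  0.0178]
0.03 407 [ 0.035  -0.0001  0.0011]
0.04 444 [ 0.0452 -0.0002  0.0016]
0.05 467 [ 0.0549 -0.0004  0.0077]
0.060000000000000005 248 [ 0.0629 -0.0004  0.0139]
0.07 0
```

View pics/w10.png

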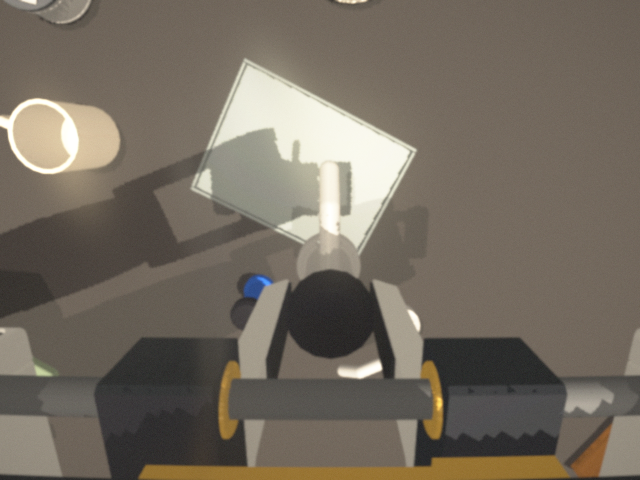

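```bash
python3 -m crank '{"translation":[[0,0,0],[0,0,0],[0,0,0],[0,0,0],[0.1,-0.5,0],[0.2,-0.94,0],[0.2,-0.94,0],[0.2,-0.94,0],[0.2,-0.94,0],[0.2,-0.94,0]],"roll":[1,1,1,0.9,0,0,0,0,0,0],"claw":[10,10,10,10,10,10,10,10,10,10]}' 40
python3 -m crank '{"translation":[[0.2,-0.94,0],[0.2,-0.94,0],[0.2,-0.94,0],[0.2,-0.94,0],[0.2,-0.94,0],[0.2,-0.94,0],[0.2,-0.94,0],[0.2,-0.94,0],[0.2,-0.94,0],[0.1,-0.5,0]],"roll":[0,0,0,0,0,0,0,0,0,0],"claw":[10,10,10,10,10,10,10,10,10,10]}' 40
python3 - <<'E'
from jar import *
delta([.5613,.2461,.29],8.6)
E
```

```text
t: 19.63
tool_pos: [0.5377, -0.1439, 0.3177]
ee_rot: [0.997, 0.076, -0.001, -0.001]
ft_force: [0.7, 0.1, -2.2]
width: 0.41
t: 20.47
tool_pos: [0.5532, 0.1318, 0.3177]
ee_rot: [0.997, 0.078, -0.001, -0.001]
ft_force: [-0.1, -0.5, -1.7]
width: 0.412
t 20.47 pos [0.5532 0.1318 0.3177] yaw 8.92 tiltz [-0.0023  0.0018 -1.    ] F [-0.14 -0.49 -1.66] T [-0.05  0.01 -0.03] w 0.412 q6 1.50
units [ 0.859 -3.72   0.931]
roll units 0.054
```

```bash
python3 -m crank '{"translation":[[0.21,-0.93,0.2],[0.21,-0.93,0.2],[0.21,-0.93,0.2],[0.21,-0.9,0.2],[0,0,0.1],[0,0,0],[0,0,0],[0,0,0],[0,0,0],[0,0,0]],"roll":[0.05,0,0,0,0,0,0,0,0,0],"claw":[10,10,10,10,10,10,10,10,10,10]}' 40
cat > rel.py <<'E'
from jar import *
def rel(name):
    c=camera_info("wrist");s=state();Rt=R.from_quat(s["ee_rot"]).as_matrix()
    p,d=snapshot("wrist");cv2.imwrite(f"pics/{name}.png",p[:,:,::-1]);np.save(name+".npy",d)
    W=cloud("wrist",d,c).reshape(-1,3);T=(W-s["tool_pos"])@Rt
    A=T[(np.abs(T[:,0])<.03)&(np.abs(T[:,1])<.016)&(T[:,2]>.012)&(T[:,2]<.048)]
    for lo in np.arange(.012,.048,.009):
        k=A[(A[:,2]>=lo)&(A[:,2]<lo+.009)];X=k@Rt.T+s["tool_pos"]
        if len(k)>8: print("sleeve tool z %.3f"%lo,len(k),np.round(circ(k[:,0],k[:,1]),4),"world",np.round(circ(X[:,0],X[:,1]),4))
    for lo in np.arange(.09,.19,.01):
        k=W[(np.hypot(W[:,0]-.56,W[:,1]-.2466)<.012)&(W[:,2]>lo)&(W[:,2]<lo+.01)]
        if len(k)>8: print("riser z %.2f"%lo,len(k),np.round(circ(k[:,0],k[:,1]),4))
E
python3 - <<'E'
from rel import *
delta([.5613,.2461,.29],8.6);rel("w11")
E
```

```text
t: 21.3
tool_pos: [0.5638, 0.24, 0.2925]
ee_rot: [0.997, 0.072, 0.0, -0.0]
ft_force: [0.3, 0.3, -1.9]
width: 0.411
t 21.30 pos [0.5638 0.24   0.2925] yaw 8.23 tiltz [ 9.e-04  1.e-04 -1.e+00] F [ 0.34  0.31 -1.93] T [ 0.02  0.04 -0.03] w 0.411 q6 1.69
units [-0.053 -0.211  0.083]
roll units -0.062
sleeve tool z 0.012 127 [-0.0004 -0.0004  0.014 ] world [0.5634 0.2404 0.014 ]
sleeve tool z 0.021 109 [-0.0003 -0.0005  0.014 ] world [0.5634 0.2405 0.014 ]
sleeve tool z 0.030 102 [-0.0007 -0.0006  0.0142] world [0.563  0.2406 0.0142]
sleeve tool z 0.039 87 [-0.001  -0.0007  0.0143] world [0.5627 0.2406 0.0143]
riser z 0.15 11 [0.5605 0.2477 0.0085]
riser z 0.16 14 [0.5605 0.247  0.0092]
riser z 0.17 21 [0.5671 0.2519 0.0028]
```

View pics/w11.png

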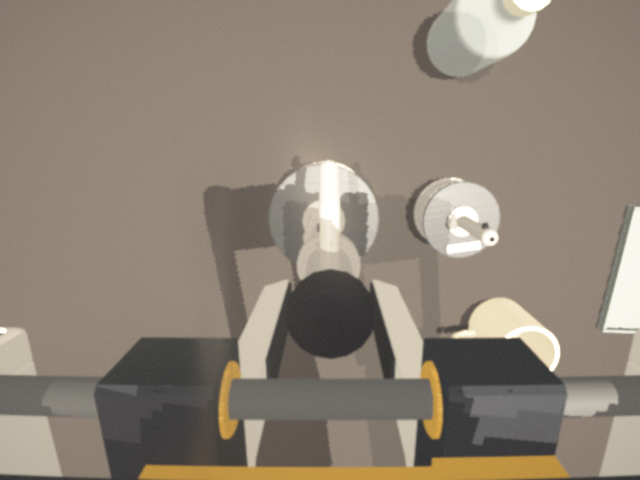

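```bash
python3 -m crank '{"translation":[[-0.067,-0.21,0],[0,0,0.3],[0,0,0.3],[0,0,0.2],[0,0,0.15],[0,0,0.1],[0,0,0.1],[0,0,0.05],[0,0,0.05],[0,0,0]],"roll":[-0.06,0,0,0,0,0,0,0,0,0],"claw":[10,10,10,10,10,10,10,10,10,10]}' 40
python3 - <<'E'
from rel import *
delta([.5609,.246,.244],8.6);rel("w12")
E
```

```text
t: 22.18
tool_pos: [0.5606, 0.2469, 0.2542]
ee_rot: [0.997, 0.075, -0.0, 0.0]
ft_force: [0.3, -0.5, -1.0]
width: 0.412
t 22.18 pos [0.5606 0.2469 0.2542] yaw 8.66 tiltz [-1.e-04 -0.e+00 -1.e+00] F [ 0.32 -0.51 -1.  ] T [0.02 0.03 0.02] w 0.412 q6 1.69
units [0.006 0.032 0.341]
roll units 0.01
sleeve tool z 0.012 129 [-0.0003 -0.0004  0.014 ] world [0.5602 0.2473 0.014 ]
sleeve tool z 0.021 110 [-0.0004 -0.0006  0.014 ] world [0.5601 0.2474 0.014 ]
sleeve tool z 0.030 96 [-0.0007 -0.0007  0.0141] world [0.5598 0.2475 0.0141]
sleeve tool z 0.039 89 [-0.0011 -0.0007  0.0143] world [0.5594 0.2475 0.0143]
```

View pics/w12.png

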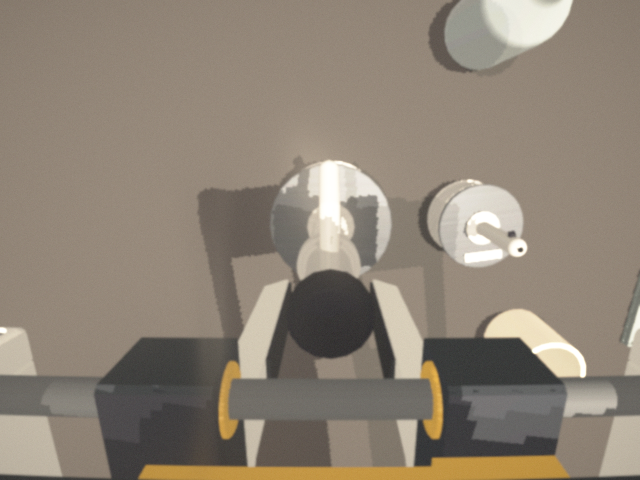

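```bash
python3 -m crank '{"translation":[[0.01,0.03,0],[0,0,0.08],[0,0,0.08],[0,0,0.08],[0,0,0.08],[0,0,0.08],[0,0,0.08],[0,0,0.06],[0,0,0],[0,0,0]],"roll":[0,0,0,0,0,0,0,0,0,0],"claw":[10,10,10,10,10,10,10,10,10,10]}' 40
python3 - <<'E'
from rel import *
delta([.5609,.246,.244],8.6);rel("w13")
E
```

```text
t: 23.07
tool_pos: [0.5609, 0.2461, 0.238]
ee_rot: [0.997, 0.076, -0.0, 0.0]
ft_force: [0.5, 0.2, -1.6]
width: 0.411
t 23.07 pos [0.5609 0.2461 0.238 ] yaw 8.66 tiltz [-3.e-04 -1.e-04 -1.e+00] F [ 0.51  0.18 -1.61] T [ 0.07 -0.04  0.02] w 0.411 q6 1.69
units [-0.001  0.003 -0.201]
roll units 0.01
sleeve tool z 0.012 120 [-0.0003 -0.0004  0.014 ] world [0.5605 0.2464 0.014 ]
sleeve tool z 0.021 113 [-0.0003 -0.0005  0.014 ] world [0.5605 0.2465 0.014 ]
sleeve tool z 0.030 100 [-0.0009 -0.0006  0.0142] world [0.56   0.2466 0.0142]
sleeve tool z 0.039 93 [-0.001  -0.0007  0.0143] world [0.5598 0.2467 0.0143]
```

```bash
python3 -m crank '{"translation":[[0,0,0.1],[0,0,0.1],[0,0,0.08],[0,0,0.08],[0,0,0.08],[0,0,0.08],[0,0,0.06],[0,0,0.06],[0,0,0],[0,0,0]],"roll":[0,0,0,0,0,0,0,0,0,0],"claw":[10,10,10,10,10,10,10,10,10,10]}' 40
python3 - <<'E'
from rel import *
delta([.5609,.246,.207],8.6)
E
```

```text
t: 23.95
tool_pos: [0.5618, 0.2461, 0.2202]
ee_rot: [0.997, 0.075, 0.001, -0.0]
ft_force: [0.8, -0.4, 5.5]
width: 0.414
t 23.95 pos [0.5618 0.2461 0.2202] yaw 8.66 tiltz [ 2.4e-03  2.0e-04 -1.0e+00] F [ 0.8  -0.41  5.53] T [-0.27  0.02  0.03] w 0.414 q6 1.69
units [-0.03  -0.002  0.441]
roll units 0.009
```

```bash
python3 -m crank '{"translation":[[0,0,0.08],[0,0,0.08],[0,0,0.08],[0,0,0.08],[0,0,0.07],[0,0,0.06],[0,0,0],[0,0,0],[0,0,0],[0,0,0]],"roll":[0,0,0,0,0,0,0,0,0,0],"claw":[10,10,10,10,10,10,10,10,10,10]}' 40
python3 - <<'E'
from rel import *
delta([.5609,.246,.207],8.6);rel("w14")
p,d=snapshot("scene");cv2.imwrite("pics/s14.png",cv2.resize(p[130:280,330:480,::-1],None,fx=4,fy=4,interpolation=cv2.INTER_CUBIC))
E
```

```text
t: 24.78
tool_pos: [0.5621, 0.2463, 0.2081]
ee_rot: [0.997, 0.076, 0.002, -0.0]
ft_force: [-1.8, -0.9, 9.8]
width: 0.41
t 24.78 pos [0.5621 0.2463 0.2081] yaw 8.67 tiltz [ 3.6e-03  7.0e-04 -1.0e+00] F [-1.81 -0.86  9.76] T [-0.34  0.32 -0.  ] w 0.410 q6 1.69
units [-0.041  0.005  0.037]
roll units 0.011
sleeve tool z 0.012 115 [-0.0006 -0.0003  0.0139] world [0.5615 0.2466 0.0139]
sleeve tool z 0.021 108 [-0.0008 -0.0004  0.014 ] world [0.5613 0.2467 0.014 ]
sleeve tool z 0.030 93 [-0.0015 -0.0005  0.0142] world [0.5607 0.2466 0.0142]
sleeve tool z 0.039 84 [-0.0017 -0.0006  0.0143] world [0.5605 0.2467 0.0143]
```

View pics/s14.png

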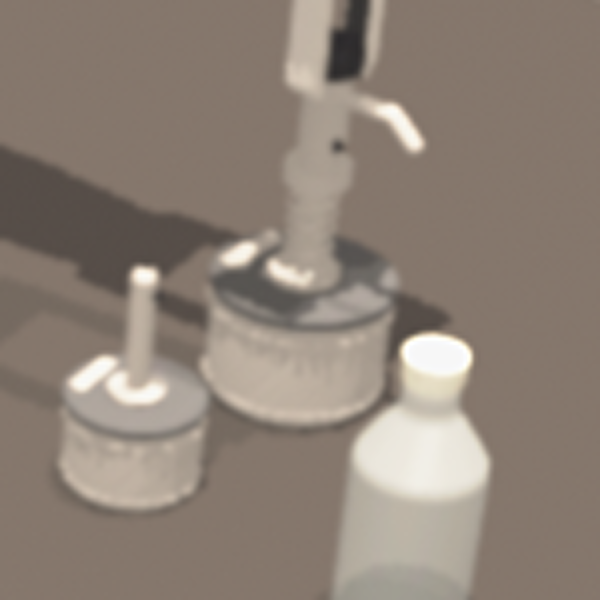

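View pics/w14.png

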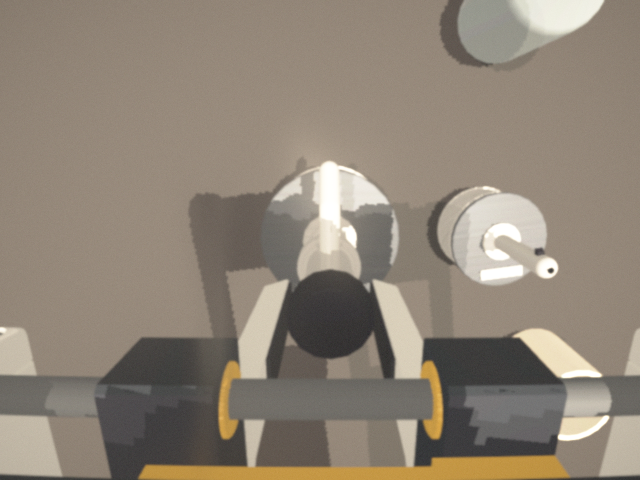

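```bash
python3 -m crank '{"translation":[[0,0,-0.06],[0,0,-0.06],[0,0,-0.06],[0,0,-0.06],[0,0,-0.04],[0,0,0],[0,0,0],[0,0,0],[0,0,0],[0,0,0]],"roll":[0,0,0,0,0,0,0,0,0,0],"claw":[10,10,10,10,10,10,10,10,10,10]}' 40
python3 -m crank '{"translation":[[0,0,0],[0,0,0],[0,0,0],[0,0,0],[0,0,0],[0,0,0],[0,0,0],[0,0,-0.3],[0,0,-0.6],[0,0,-0.9]],"roll":[0,0,0,0,0,0,0,0,0,0],"claw":[75,75,75,75,75,75,75,75,75,75]}' 40
python3 -m crank '{"translation":[[0,0,-0.9],[0,0,-0.9],[0,0,0],[0,0,0],[0,0,0],[0,0,0],[0,0,0],[0,0,0],[0,0,0],[0,0,0]],"roll":[0,0,0,0,0,0,0,0,0,0],"claw":[75,75,75,75,75,75,75,75,75,75]}' 40
python3 - <<'E'
from rel import *
delta([.5609,.246,.207],8.6)
c=camera_info("wrist");p,d=snapshot("wrist");cv2.imwrite("pics/w15.png",p[:,:,::-1])
W=cloud("wrist",d,c).reshape(-1,3)
c2=camera_info("scene")
p,d=snapshot("scene");cv2.imwrite("pics/s15.png",cv2.resize(p[130:280,330:480,::-1],None,fx=4,fy=4,interpolation=cv2.INTER_CUBIC))
W2=cloud("scene",d,c2).reshape(-1,3)
for W in (W,W2):
    h=np.hypot(W[:,0]-.56,W[:,1]-.2466)
    m=(h<.03)&(W[:,2]>.1);print("top",np.percentile(W[m,2],97))
    for lo in [.135,.14,.145,.15,.155,.16,.17,.18,.19,.22,.225,.23,.235,.24]:
        k=W[m&(W[:,2]>=lo)&(W[:,2]<lo+.005)]
        if len(k)>5: print(lo,len(k),np.round(circ(k[:,0],k[:,1]),4))
E
```

```text
t: 25.72
tool_pos: [0.5617, 0.2462, 0.2151]
ee_rot: [0.997, 0.076, 0.001, -0.0]
ft_force: [-0.4, -0.2, 6.0]
width: 0.413
t: 26.55
tool_pos: [0.5593, 0.2456, 0.2659]
ee_rot: [0.997, 0.075, -0.003, 0.001]
ft_force: [0.5, -0.4, 0.1]
width: 0.753
t: 27.38
tool_pos: [0.5608, 0.246, 0.3211]
ee_rot: [0.997, 0.075, -0.001, 0.0]
ft_force: [-0.1, -0.1, 1.0]
width: 0.752
t 27.38 pos [0.5608 0.246  0.3211] yaw 8.66 tiltz [-1.2e-03 -3.0e-04 -1.0e+00] F [-0.11 -0.14  0.96] T [-0.05  0.    0.01] w 0.752 q6 1.69
units [9.000e-03 1.000e-03 3.804e+00]
roll units 0.01
top 0.4470737645809851
0.155 29 [0.5641 0.2466 0.0169]
0.16 142 [0.5631 0.2468 0.0168]
0.17 18 [0.5608 0.2464 0.0143]
0.18 13 [0.5612 0.2464 0.0141]
0.19 9 [0.5625 0.2468 0.0131]
0.23 57 [0.5618 0.2466 0.0198]
0.235 100 [0.5619 0.2466 0.0196]
0.24 1146 [0.5626 0.2467 0.0155]
top 0.5031151692909095
0.135 19 [0.5595 0.2442 0.0116]
0.14 25 [0.5644 0.2425 0.0093]
0.145 12 [0.5692 0.2405 0.0078]
0.155 32 [0.5616 0.2451 0.0186]
0.16 41 [0.5625 0.2432 0.0173]
0.17 24 [0.5632 0.2433 0.0116]
0.18 24 [0.5631 0.2434 0.0111]
0.19 24 [0.5662 0.2418 0.0093]
0.22 19 [0.5647 0.2402 0.0094]
0.225 11 [0.5644 0.2417 0.0132]
0.23 34 [0.5669 0.2414 0.0144]
0.235 37 [0.5639 0.243  0.0168]
0.24 53 [0.5652 0.2428 0.0148]
```

View pics/s15.png

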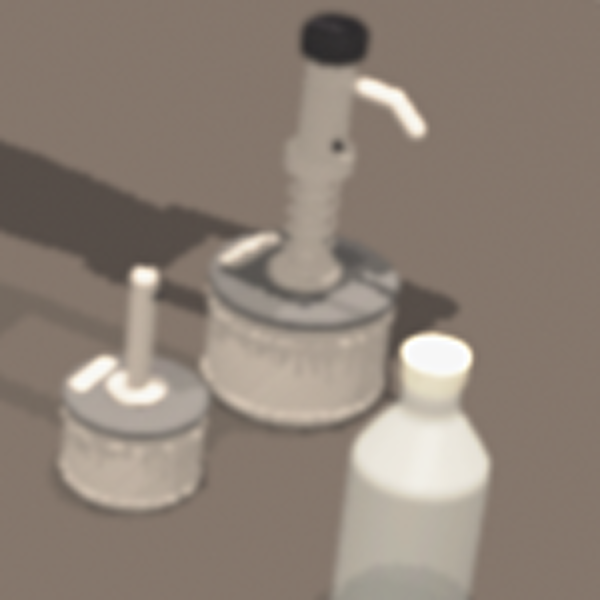

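View pics/w15.png

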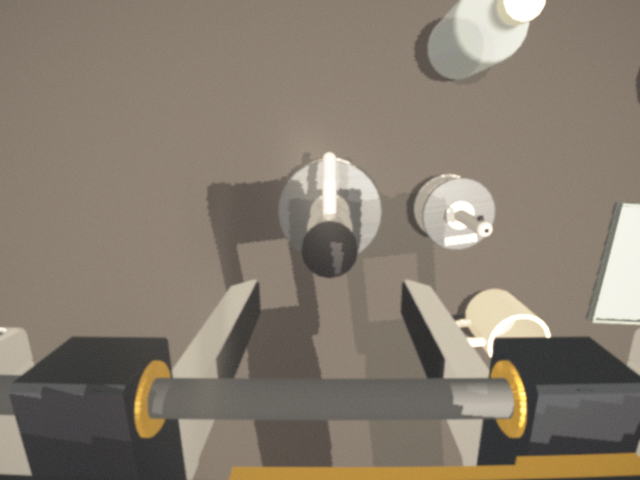

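Run:
```python
from rig import *
s=state();print(s["t"],abs(s["joint_vel"]).max());print(finish_job())
```

```text
27.4833 0.003336435413598775
the job is handed in; nothing more can be done
None
```

The pump is back together, and I handed the job in at 27.5 s of the 72 s allowed; the rig reports no verdict, so I don't have the result.

- **Spring:** I threaded it over the riser of the larger, 115 mm jar with small alternating twists. It caught once on the button, at about 7.5 N on the wrist, and a twist freed it. Before the head came near, its axis was within 1 mm of the riser. Its top was 161 mm above the counter, which is what it should be when seated on the boss.
- **Head:** I took the grey head from the tray. I turned its spout to the button side (8.6°), lowered it onto the riser and pressed to about 60 mm above the boss, at about 10 N. I then eased it up and let go.
- **Last checks:** After release, the head's top was at about 245 mm, which puts its lower end at about 68 mm, the latched height. The scene picture shows the button out through the slot. The gripper was clear of the head and the arm was still.
- **Disagreements:** The wrist camera puts the head's axis about 2 mm off the riser, with a tilt of about 0.02 rad. The scene camera's rougher fits put it 3 to 7 mm off, and one-sided views there are less reliable. I went by the wrist camera.
- **Not measured:** I did not measure the mug, carafe and saucers again at the end. The arm passed well above them.

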